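Stow the scouring things and wind the basket home

TASK

Put every loose cleaning block from the cabinet floor (scouring scraper, soap, brush head, tablet tin; whichever are there) into the square glass box in the drawn-out basket, then lay the clip lid on the box and press it down until it is fully seated on the rim. Then turn the red-knobbed crank counter-clockwise (seen from above) to wind the basket home under the shelf, until its resistance suddenly drops away and it turns freely, stop within half a turn of that, and let go. Leave the spray bottle, pump bottle and polish jar alone.

Things in the scene. Friction and masses are not known exactly. Their poses are not given: they have to be found in the camera images.
- organizer: Fixed two-level steel organizer (mm). Origin on the cabinet floor under the middle of the drawn-out basket (joint 0); +x, roughly away from the robot, is the way home. Upper shelf on posts: x 235 to 435, y -140 to 140, underside at z 197, rail up to z 241. Crank at x 80, y -225 on a round grey gearbox, diameter 56, 46 high; brake bar and shoe along y -150, up to 34 high.
- basket (a joint): Sliding lower basket, m. 0 = fully drawn out, grows as it is wound in, 10 mm per rad of the crank; home from 0.190 on, hard stop at 0.252. It starts between 0 and 0.012. While the brake grips (see crank) only the crank moves it; pushing does not.
- box_floor (a point): Centre of the inner floor (top face) of the square glass box fixed in the basket, moving with it; axes as the organizer's. Inside 178 x 178 mm, walls 6 thick; the seal narrows the mouth to 168 x 168. The rim is 55 above this point, the cabinet floor 22 below it. The basket round the box is 206 x 206 outside, its sides 32 lower than the rim.
- box_rim (a point): Centre of the glass box's mouth at the level of the rim, 55 mm above box_floor; axes as the organizer's.
- seal (a joint): Blue seal frame in the mouth of the box, m: 0 = its top stands 7 mm proud of the rim (start), 0.007 = pressed flush with the rim. It gives way under about 12 N in all (the lid's weight is not enough) and stays where it is pressed.
- lid: Square clear clip lid (mm): plate 190 x 190 x 8 on a plug 150 x 150 x 10 that enters the mouth loosely. Origin: centre of the plug's underside; plate z 10 to 18, blue handle bar 80 long (x) x 22 wide (y), z 18 to 48. About 250 g; fits any square way round. Starts plug down on the floor at the robot's right. On the raised seal its origin is 3 below box_rim; fully seated, 10 below.
- scraper: Stainless steel scouring scraper with black grip. Block (mm) 64 long (x) x 34 wide (y) x 40 high (z), straight sides; origin at the centre of its underside. May be absent. Starts upright on the cabinet floor to the robot's left, long side roughly along x.
- soap: Green bar of hard soap. Block (mm) 64 long (x) x 34 wide (y) x 40 high (z), straight sides; origin at the centre of its underside. May be absent. Starts upright on the cabinet floor to the robot's left, long side roughly along x.
- brush_head: Wooden brush head, white stiff bristle block underneath. Block (mm) 64 long (x) x 34 wide (y) x 40 high (z), straight sides; origin at the centre of its underside. May be absent. Starts upright on the cabinet floor to the robot's left, long side roughly along x.
- tablet_tin: Red tin with aluminium top. Block (mm) 64 long (x) x 34 wide (y) x 40 high (z), straight sides; origin at the centre of its underside. May be absent. Starts upright on the cabinet floor to the robot's left, long side roughly along x.
- crank (a joint): Crank angle, rad, grows counter-clockwise seen from above, starts at 0 to 1.2. A yellow sprung brake shoe, drawn along a bar beside the basket, gives a steady 8 to 13 N at the knob. Near 19.3 rad (3 turns) the shoe drops off the end of its bar: the basket is home and the resistance falls at once to 1 or 2 N. Do not turn back after that. Hard stop at 25.2 rad.
- crank_hub (a point): Point on the vertical axis of the crank, on top of its hub, 60 mm above the cabinet floor.
- crank_knob (a point): Middle of the upright red knob of the crank, on its axis, 50 mm from the crank's axis. Knob of diameter 22, from 23 below this point to 23 above it (top 105 above the cabinet floor); it spins freely on its pin. The crank's flat arm, 16 wide, runs below it, its top 57 above the cabinet floor.
- spray_bottle: Bystander: grey spray bottle with white trigger head, diameter 72, 182 mm high; origin at the centre of its underside.
- pump_bottle: Bystander: yellow pump bottle, diameter 68, 140 mm high; origin at the centre of its underside.
- polish_jar: Bystander: amber jar, diameter 64, 80 mm high; origin at the centre of its underside.
There are look-alikes about, which are no part of the job. Leave any orange look-alike of the scraper alone. Of the things that look like the tablet_tin, take the one that is farthest from the robot's base at the start.

How it is judged:
By the outcome, as a careful person would: the job done as asked, in the order asked, and still so for the second after the job is handed in, with the robot touching nothing.
Of scraper, soap, brush_head, tablet_tin only 2 to 4 are there at a start; the rules pass over those that are not, and their reading is None.
At some moment in a run one of scraper, soap, brush_head, tablet_tin may be knocked a few centimetres aside while the robot is not near it.
Once in a run the grip may slacken for a moment while it holds something.
It also fails if it takes over 210 s, if anything falls off the work surface, if the arm or the gripper's body presses on something with over 40 N, if the wrist force passes 120 N, or if a joint passes its speed limit or range.

ROBOT

A 7-joint arm with a two-finger parallel gripper is mounted at the origin on the work surface. World frame = base frame: x ahead of the robot, y to its left, z up, the work surface at z = 0. Lengths are in m, angles in rad, forces in N, time in s.
With the tool pointing down it reaches from about 0.4 to 0.875 m from the base axis. Payload 6.5 kg.
Tool frame: the origin (TCP) lies midway between the tips of the shut fingers; the grasp point (between the pads) lies 19 mm behind it; z points along the fingers, y is the line along which they close (so a half turn about z gives the same grasp; the last joint's range is limited). The gripper opens to 88 mm and grips with 3 to 60 N. Pads are 18 mm wide; open, the fingers measure 123 mm over their backs; the gripper's body (75 mm by 187 mm) begins 45 mm behind the grasp point.
Start: joints at [1.085, 0.536, -0.004, 1.538, 0.003, 1.067, -0.071], TCP at [0.265, -0.594, 0.239] pointing down, gripper open.
Joint ranges: [-2.7, 2.7], [-0.37, 2.16], [-1.27, 1.26], [0.24, 2.4], [-1.31, 4.45], [0.19, 1.91], [-2.76, 2.76]. Speed limits (rad/s): [2.39, 2.39, 3.14, 3.14, 3.14, 3.14, 3.14].

INTERFACE

Orientations are given as a unit quaternion [w, x, y, z].
In Python, from plant import bot, camera, camera_model, job gives the robot as it stands. The module is installed in compiled form; this text tells all that it offers. Calls block until the motion is done:
- bot.move_ptp(position, orientation): joint-space move of the TCP to a pose.
- bot.move_straight(position, frame=None, feed=0.15, guard=None): straight line of the TCP; frame=None keeps the orientation; feed is the mean speed in m/s. With guard (N) it stops when the force on the tool has changed by that much, and returns True; else False.
- bot.set_joints(angles): joint-space move.
- bot.ungrasp() and bot.grasp(strength=None): open the fingers fully, or close them until they stop; strength is the grip in N (None keeps the last).
- bot.pause(seconds).
- bot.inverse_kinematics(position, orientation): joint angles nearest the present ones, or None.
- bot.observe(): the state.
- camera(name): name is "side" or "top" or "wrist"; returns (picture, depth): 480x640x3 uint8, blue, green, red; 480x640 float32, m along the optical axis (not along the pixel's ray), 0 where there is no reading.
- camera_model(name): a dict with "fx", "fy", "cx", "cy" (pixels), "R" (3x3) and "t" (3): a world point X has camera coordinates R X + t. Camera axes: x right, y down, z forward; pixel columns grow to the right and rows downward; lengths in m; the calibration is good to about 2 mm. A picture is of the moment at which its call begins: read the wrist's pose just before it. camera_model takes no time and is no camera call; for the wrist camera it gives the pose at the moment of the call.
A pose or a line that the arm cannot do raises bot.MotionError and nothing moves.
- job.finish_job(): hands the job in; it is judged then, once.
The state is a dict: "time_s": time; "joint_pos": joint angles; "dq": joint speeds; "effort": joint torques, N m; "position": TCP position; "eef_rot": TCP orientation; "wrist_force": force on the tool from outside, world axes, zero at the start; "torque": the same for the moment, N m; "width": finger opening in m; "grasp_force": force on a finger pad.
Only numpy, scipy, OpenCV 4.12 (cv2) and the standard library are available. Lean on these libraries where they do the work, as an engineer would, in place of code of your own. Each camera call takes 0.05 s, during which the arm holds its last target. There are 200 camera calls.

## Working session

There is one attempt and no reset: what is moved stays moved. The work goes in short steps, each a Python script; the robot and the scene stay as the last script left them, time stands still between calls to the robot, and variables do not carry over. Pictures are saved under pics/ and viewed, at most 14 in all, crops included, and the job is handed in when it is done.

```bash
mkdir -p pics; ls; python3 - <<'E'
from plant import bot,camera,camera_model
import cv2,numpy as np
for n in("top","side"):
    p,d=camera(n); cv2.imwrite(f"pics/{n}0.png",p); np.savez(f"pics/{n}0.npz",p=p,d=d)
    m=camera_model(n); print(n,m)
o=bot.observe(); print(o)
E
```

```text
pics
top {'fx': 558.59987318844, 'fy': 558.59987318844, 'cx': 321.70939720781945, 'cy': 237.94228008218968, 'R': array([[-0.01303467, -0.99991219,  0.00238907],
       [-0.99911159,  0.0129284 , -0.04011084],
       [ 0.04007643, -0.00290978, -0.99919238]]), 't': array([-0.03144039,  0.51350315,  1.52557285])}
side {'fx': 524.9344368578826, 'fy': 524.9344368578826, 'cx': 327.5920424565342, 'cy': 240.6401273173045, 'R': array([[-0.81998181, -0.57233516,  0.00789296],
       [-0.29568813,  0.41174334, -0.86199533],
       [ 0.49010036, -0.70915434, -0.50685476]]), 't': array([0.42237548, 0.24741481, 0.83215153])}
{'time_s': 0.1, 'joint_pos': array([ 1.08477857,  0.53710897, -0.00438649,  1.53876794,  0.00259345,
        1.06723548, -0.07120427]), 'dq': array([ 0.00018824,  0.00107169,  0.00099524, -0.00099853, -0.00094047,
        0.0006426 , -0.00204949]), 'effort': array([ 1.76884121e-03, -5.72086680e+01,  9.93325934e-01, -2.52232879e+01,
       -5.62909583e-02,  1.34889322e-02,  5.81995960e-05]), 'position': array([ 0.26467988, -0.59308469,  0.23791761]), 'eef_rot': array([-7.23830810e-04,  9.78047599e-01,  2.08380231e-01, -2.22170633e-04]), 'wrist_force': array([-0.84874096, -0.44394532, -0.45713083]), 'torque': array([-0.01422934,  0.03379356,  0.05402406]), 'grasp_force': 0.0, 'width': 0.08815769336143336}
```

View pics/top0.png

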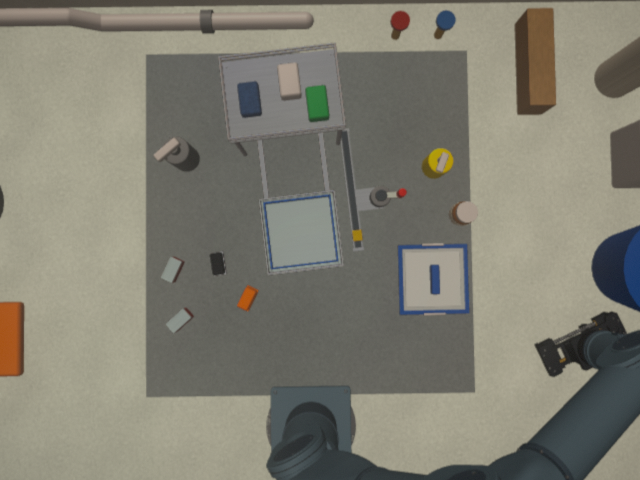

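View pics/side0.png

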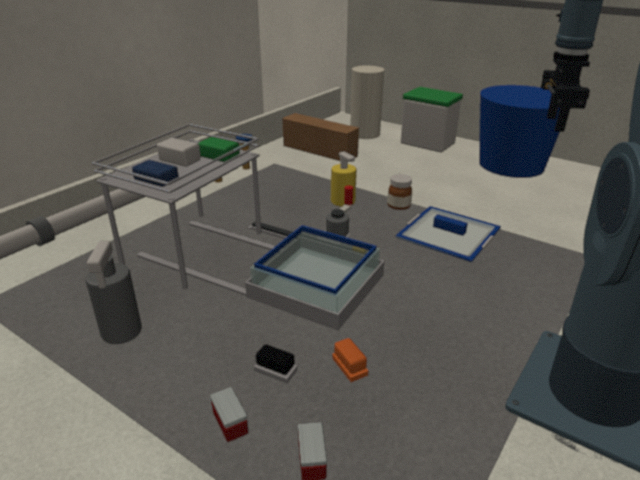

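The top view shows the black scraper at (217,263), tins at (172,269), the farther one, and (178,320), and the orange decoy at (247,298). The box is at (302,232), the lid at (435,279), the crank hub at (380,197) and its knob at (402,193). The green soap-like thing sits on the shelf, so it isn't on the floor. The side view shows the same: only the scraper and tins are loose, with no brush head.

```bash
cat > h.py <<'E'
from plant import bot,camera,camera_model,job
import cv2,numpy as np
from scipy.spatial.transform import Rotation as Ro
def ray(m,uv,z):
    uv=np.atleast_2d(np.asarray(uv,float)); d=np.c_[(uv[:,0]-m['cx'])/m['fx'],(uv[:,1]-m['cy'])/m['fy'],np.ones(len(uv))]@m['R']
    c=-m['R'].T@m['t']; return c+d*((z-c[2])/d[:,2])[:,None]
def quat(a):  # tool down, tool x along world yaw a
    q=(Ro.from_euler('z',a)*Ro.from_euler('x',np.pi)).as_quat(); return q[[3,0,1,2]]
def mask(p,kind,roi=None):
    h=cv2.cvtColor(p,cv2.COLOR_BGR2HSV); H,S,V=[h[...,i].astype(int) for i in range(3)]
    k=dict(blue=(H>105)&(H<128)&(S>110)&(V>50),black=(V<45),white=(V>140)&(S<60),
      red=((H<6)|(H>174))&(S>130)&(V>80),orange=(H>5)&(H<16)&(S>150)&(V>120))[kind].astype(np.uint8)
    if roi: x0,x1,y0,y1=roi; z=np.zeros_like(k); z[y0:y1,x0:x1]=k[y0:y1,x0:x1]; k=z
    return k
def rect(m,k,z,hull=True):
    """min-area rect in world of largest blob (or all pixels) at height z -> centre, size(long,short), yaw of long side"""
    ys,xs=np.nonzero(k); P=ray(m,np.c_[xs,ys],z)[:,:2].astype(np.float32)
    (c,s,a)=cv2.minAreaRect(P); a=np.radians(a)
    if s[0]<s[1]: s=s[::-1]; a+=np.pi/2
    a=(a+np.pi/2)%np.pi-np.pi/2
    return np.array(c),np.array(s),a
def say(n,r): print(n,np.round(r[0],4),np.round(r[1],4),'yaw',round(np.degrees(r[2]),1))
E
python3 - <<'E'
from h import *
m=camera_model('top'); f=np.load('pics/top0.npz'); p,d=f['p'],f['d']
say('box',rect(m,mask(p,'blue',(255,350,185,280)),.084))
say('lid',rect(m,mask(p,'blue',(395,475,235,320)),.018))
say('handle',rect(m,mask(p,'blue',(420,450,255,302)),.048))
say('tin',rect(m,mask(p,'white',(155,190,250,290)),.04))
say('tin2',rect(m,mask(p,'white',(160,200,303,340)),.04))
say('scraper',rect(m,mask(p,'black',(205,232,248,280)),.04))
k=mask(p,'red',(392,412,182,205)); ys,xs=np.nonzero(k); print('knob',len(xs),ray(m,[[xs.mean(),ys.mean()]],.105))
print('hub',ray(m,[[379,197]],.06))
for n,x,y,z in(('pump',440,161,.14),('jar',464,212,.08),('spray',178,153,.15)): print(n,ray(m,[[x,y]],z))
say('tinbase? depth',rect(m,((d>0)&(d<1.49)).astype(np.uint8)*0+mask(p,'white',(155,190,250,290)),.04))
c=np.hstack([cv2.resize(p[180:290,255:415],None,fx=3.5,fy=3.5,interpolation=cv2.INTER_CUBIC)]); cv2.imwrite('pics/c1.png',c)
ms=camera_model('side');f=np.load('pics/side0.npz');k=mask(f['p'],'red',(340,358,180,210));ys,xs=np.nonzero(k);print('knobside',xs.min(),xs.max(),ys.min(),ys.max(),ray(ms,[[xs.mean(),ys.mean()]],.082))
E
```

```text
box [0.5284 0.0178] [0.1749 0.1741] yaw -83.8
lid [ 0.398  -0.3404] [0.1875 0.186 ] yaw -89.5
handle [ 0.3965 -0.3395] [0.0724 0.0186] yaw 1.2
tin [0.432  0.3691] [0.0586 0.0265] yaw -26.8
tin2 [0.2951 0.3506] [0.0574 0.0263] yaw -48.6
scraper [0.4468 0.2438] [0.0479 0.0268] yaw 8.4
knob 59 [[ 0.6249646  -0.24638159  0.105     ]]
hub [[ 0.61843946 -0.19229013  0.06      ]]
pump [[ 0.69897609 -0.33982463  0.14      ]]
jar [[ 0.57372375 -0.41317022  0.08      ]]
spray [[0.72574964 0.32064978 0.15      ]]
tinbase? depth [0.432  0.3691] [0.0586 0.0265] yaw -26.8
knobside 345 352 186 204 [[ 0.64456014 -0.27053941  0.082     ]]
```

View pics/c1.png

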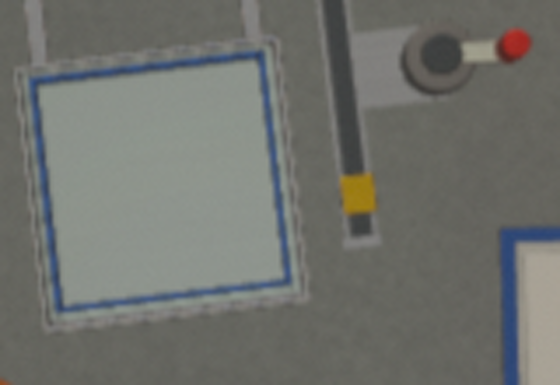

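The crop puts the hub centre at crop (440,54), which is px (380.7,195.4). The knob is at crop (514,44). The box's blue seal frame is clean, with yaw about 6°. Next I pick the scraper.

```bash
cat >> h.py <<'E'
BOX=np.array([.5284,.0178]); BY=np.radians(6.2)
def org(v,a=BY): return np.array([v[0]*np.cos(a)-v[1]*np.sin(a),v[0]*np.sin(a)+v[1]*np.cos(a)])
def blob(kind,z,near,roi=None,nm='top',maxd=.12):
    p,d=camera(nm); m=camera_model(nm); k=mask(p,kind,roi); k=cv2.morphologyEx(k,cv2.MORPH_CLOSE,np.ones((3,3)))
    n,l,s,c=cv2.connectedComponentsWithStats(k); best=None
    for i in range(1,n):
        if s[i,4]<60: continue
        r=rect(m,(l==i).astype(np.uint8),z); e=np.linalg.norm(r[0]-near)
        if r[1][0]<.08 and e<maxd and (best is None or e<best[0]): best=(e,r)
    return best and best[1]
def best_yaw(pos,a):
    o=[]
    for b in (a,a+np.pi):
        q=bot.inverse_kinematics(pos,quat(b))
        if q is not None: o.append((abs(q[6]),b))
    return min(o)[1]
def pos(): return np.array(bot.observe()['position'])
def st(n=''):
    o=bot.observe(); print(n,'t',round(o['time_s'],1),np.round(o['position'],4),'w',round(o['width'],4),'gf',round(o['grasp_force'],1),'F',np.round(o['wrist_force'],1)); return o
def pick(c,a,z=.012,h=.2):
    a=best_yaw([*c,h],a); bot.move_ptp([*c,h],quat(a)); bot.move_straight([*c,z],feed=.25)
    bot.grasp(30); bot.move_straight([*c,h],feed=.2); return st('picked')
def place(off,floor=.022):
    t=BOX+org(off); a=best_yaw([*t,.2],BY); bot.move_ptp([*t,.2],quat(a))
    st('over'); bot.move_straight([*t,floor+.016],feed=.15); bot.ungrasp(); bot.move_straight([*t,.2],feed=.25); st('placed')
E
python3 - <<'E'
from h import *
bot.ungrasp()
r=blob('black',.04,[.4468,.2438],(150,260,235,345)); say('scr',r)
pick(r[0],r[2])
p,d=camera('top'); cv2.imwrite('pics/t1.png',p)
E
```

```text
scr [0.448 0.239] [0.0484 0.0215] yaw -0.7
picked t 6.2 [0.4475 0.2383 0.199 ] w 0.0339 gf 29.3 F [ 0.3  0.1 -1.3]
```

View pics/t1.png

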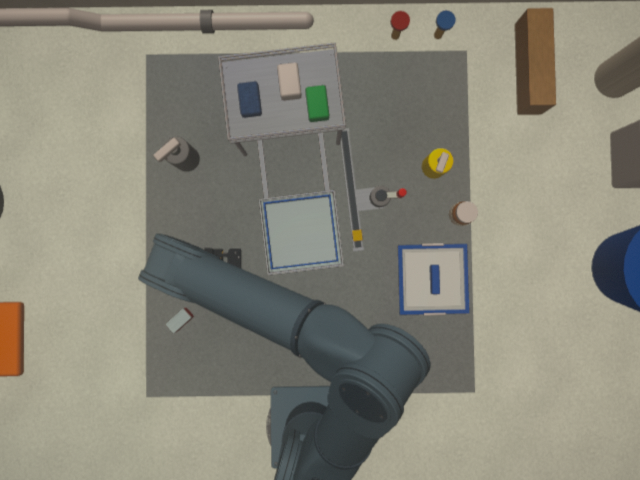

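The scraper is held at 34 mm opening, and the far tin is hidden under the arm. Next I place the scraper and look again for the tin.

```bash
python3 - <<'E'
from h import *
st('hold'); place([.042,0])
for i in range(2):
    r=blob('white',.04,[.432,.3691],(100,250,180,300),maxd=.09)
    if r is not None: break
    bot.move_ptp([.45,-.25,.25],quat(best_yaw([.45,-.25,.25],0)))
say('tin',r)
p,d=camera('top'); cv2.imwrite('pics/t2.png',p)
E
```

```text
hold t 6.3 [0.4474 0.2384 0.1988] w 0.0342 gf 29.3 F [ 0.2  0.  -1.2]
over t 7.2 [0.5694 0.0243 0.2   ] w 0.0342 gf 29.3 F [-0.2 -1.  -1.2]
placed t 10.2 [0.5694 0.0217 0.1986] w 0.088 gf 0.0 F [-0.4 -0.6  0.2]
tin [0.4326 0.3697] [0.06   0.0299] yaw -24.7
```

View pics/t2.png

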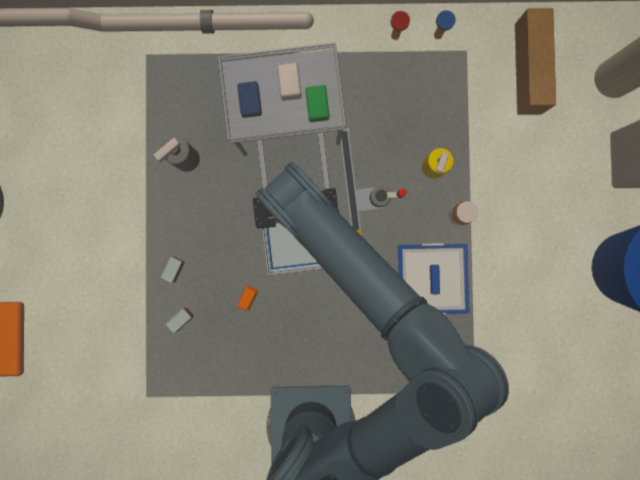

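The scraper is out of the gripper and the far tin is unmoved at (172,269). I pick and place the tin, then look into the box.

```bash
python3 - <<'E'
from h import *
o=pick([.4326,.3697],np.radians(-25.5))
if o['width']>.025:
    place([-.042,0])
    bot.move_ptp([.42,-.3,.25],quat(best_yaw([.42,-.3,.25],0))); st()
    p,d=camera('top'); cv2.imwrite('pics/t3.png',p)
    q,_=camera('side'); c=np.hstack([cv2.resize(p[170:330,140:350],None,fx=2.0,fy=2.0),cv2.resize(q[200:360,210:400],(380,320))]); cv2.imwrite('pics/c3.png',c)
E
```

```text
picked t 14.5 [0.4322 0.3689 0.1988] w 0.0339 gf 30.0 F [-0.3  0.  -1.1]
over t 15.9 [0.4867 0.0144 0.2   ] w 0.0334 gf 30.0 F [-0.8  1.2 -0.5]
placed t 18.8 [0.486  0.0127 0.199 ] w 0.0881 gf 0.0 F [-0.5 -0.4 -0.2]
 t 20.4 [ 0.42   -0.2989  0.249 ] w 0.0884 gf 0.0 F [-0.1  0.4 -0. ]
```

View pics/c3.png

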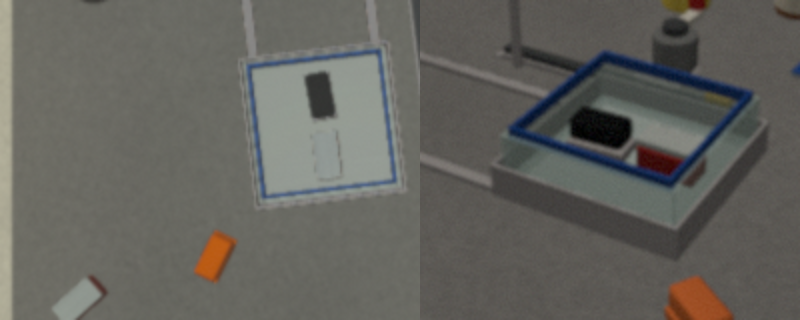

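Both blocks stand upright in the box: the scraper is dark at crop (320,95) and the tin is pale at crop (327,155). Next comes the lid.

```bash
python3 - <<'E'
from h import *
c=[.3972,-.340]
a=best_yaw([*c,.2],np.radians(.8)); bot.move_ptp([*c,.15],quat(a)); bot.move_straight([*c,.024],feed=.2)
bot.grasp(55); bot.move_straight([*c,.2],feed=.12); o=st('lid up')
if o['width']>.015:
    t=BOX; bot.move_ptp([*t,.2],quat(best_yaw([*t,.2],BY))); st('over')
    p,d=camera('side'); cv2.imwrite('pics/s4.png',p)
E
```

```text
lid up t 24.4 [ 0.3968 -0.3397  0.1994] w 0.0218 gf 55.0 F [ 0.6 -0.  -2.5]
over t 25.9 [0.528  0.0166 0.1992] w 0.0218 gf 55.0 F [-0.2  0.2 -2.3]
```

View pics/s4.png

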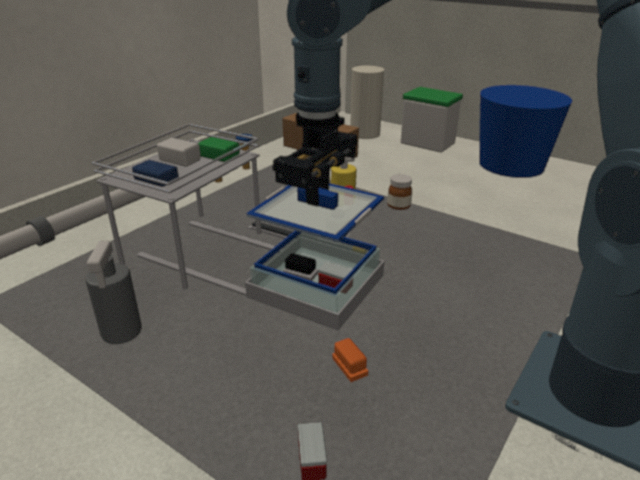

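The lid hangs level and square over the box at about (320,210), and both blocks are visible below it. I lower it under guard, then press.

```bash
python3 - <<'E'
from h import *
t=BOX
bot.move_straight([*t,.115],feed=.12)
print(bot.move_straight([*t,.088],feed=.03,guard=6)); o=st('contact')
for g in (15,22,30):
    p=pos(); print(g,bot.move_straight([*t,p[2]-.02],feed=.015,guard=g)); st()
E
```

```text
True
contact t 27.5 [0.528  0.0176 0.0968] w 0.0214 gf 55.0 F [0.  1.2 0.3]
15 True
 t 28.1 [0.5278 0.0175 0.0914] w 0.0214 gf 55.0 F [-0.2 -0.7  6.8]
22 True
 t 28.5 [0.5278 0.0175 0.0914] w 0.0216 gf 55.0 F [-1.2 -2.   6.4]
30 True
 t 28.9 [0.5279 0.0175 0.0914] w 0.0218 gf 55.0 F [-1.1 -2.   7.7]
```

```bash
python3 - <<'E'
from h import *
t=BOX
bot.ungrasp(); bot.move_straight([*t,.15],feed=.15); bot.grasp(20)
for dx in (0,.028,-.028):
    u=t+org([dx,0]); bot.move_straight([*u,.13],feed=.15); print(bot.move_straight([*u,.10],feed=.02,guard=25)); st(str(dx)); bot.move_straight([*u,.13],feed=.1)
bot.move_straight([*t,.25],feed=.3)
bot.move_ptp([.42,-.25,.3],quat(best_yaw([.42,-.25,.3],0))); bot.ungrasp()
p,d=camera('top'); q,_=camera('side'); m=camera_model('top')
c=np.hstack([cv2.resize(p[150:290,240:430],(480,354)),cv2.resize(q[170:330,230:400],(320,300))[:300]][:1]); 
x=np.zeros((354,800,3),np.uint8); x[:,:480]=c; x[:300,480:]=cv2.resize(q[170:330,230:400],(320,300)); cv2.imwrite('pics/c5.png',x)
say('lid',rect(m,mask(p,'blue',(255,350,185,282)),.085))
k=mask(p,'red',(392,412,182,205)); ys,xs=np.nonzero(k); print('knob',ray(m,[[xs.mean(),ys.mean()]],.105)); print('hub',ray(m,[[380.7,195.4]],.06)); st()
E
```

```text
True
0 t 32.9 [0.5285 0.0178 0.1159] w 0.0004 gf 4.4 F [-1.6 -0.   9.1]
True
0.028 t 34.4 [0.5563 0.0208 0.1159] w 0.0004 gf 4.2 F [-2.3 -1.4  8.6]
True
-0.028 t 36.1 [0.5006 0.0147 0.1159] w 0.0002 gf 5.0 F [-2.1 -1.4  9.8]
lid [0.5287 0.0168] [0.1881 0.1859] yaw -83.9
knob [[ 0.62523567 -0.24585976  0.105     ]]
hub [[ 0.62266809 -0.19690246  0.06      ]]
 t 40.1 [ 0.42 -0.25  0.3 ] w 0.0879 gf 0.0 F [ 0.2 -1.   0.2]
```

View pics/c5.png

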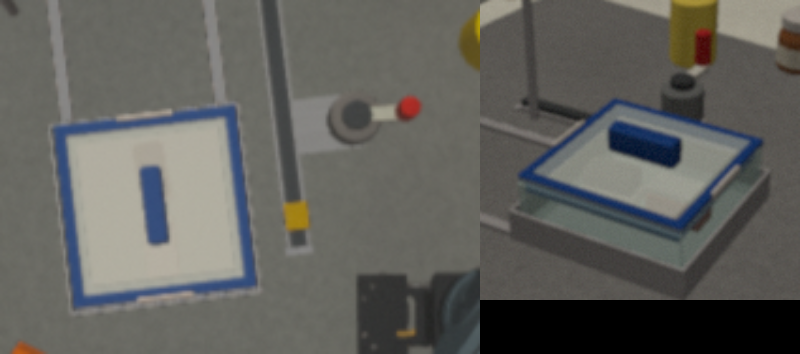

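The lid is flush and level: the three presses along the handle all stopped at z=0.116, and 30 N gave no further travel. I hover near the crank with the wrist camera to refine the knob and hub.

```bash
python3 - <<'E'
from h import *
y=best_yaw([.625,-.2,.3],np.radians(-75)); print('yaw',np.degrees(y))
bot.move_ptp([.60,-.22,.32],quat(y)); bot.pause(.3)
m=camera_model('wrist'); p,d=camera('wrist'); cv2.imwrite('pics/w6.png',p); np.savez('pics/w6.npz',p=p,**m)
k=mask(p,'red'); n,l,s,c=cv2.connectedComponentsWithStats(k)
for i in range(1,n):
    if s[i,4]>150: print(s[i],c[i],ray(m,[c[i]],.105))
E
```

```text
yaw 105.0
[323 216  21  29 505] [332.34455446 230.43366337] [[ 0.62331847 -0.24380709  0.105     ]]
```

View pics/w6.png

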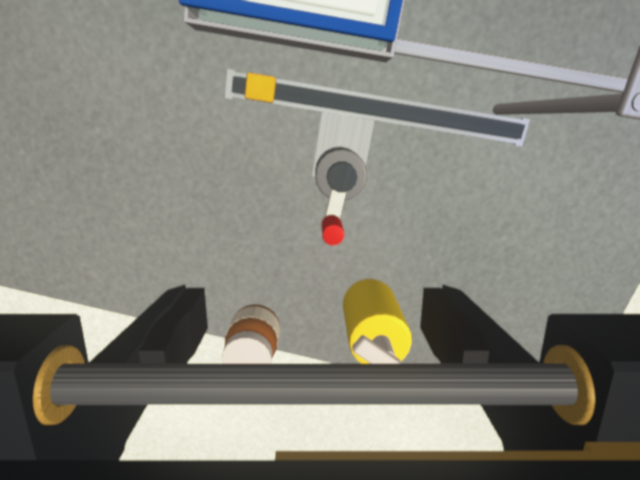

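In the wrist view, the knob's top disc is at (333,234) and the dark hub disc at (342,176). The pump bottle is at about (378,330), off to the knob's side.

```bash
python3 - <<'E'
from h import *
m=dict(np.load('pics/w6.npz')); K=ray(m,[[333,234]],.105)[0]; Hb=ray(m,[[342,176]],.06)[0]
print(K,Hb,'pump',ray(m,[[378,335]],.11))
K=(K[:2]+[.6250,-.2460])/2; Hb=(Hb[:2]+[.6227,-.1969])/2; v=K-Hb; print(K,Hb,np.linalg.norm(v))
y=np.radians(105); bot.move_ptp([*K,.18],quat(y)); bot.move_straight([*K,.067],feed=.12,guard=8); st('down')
bot.grasp(25); bot.pause(.3); st('grip')
np.save('crank.npy',np.r_[K,Hb])
E
```

```text
[ 0.62489448 -0.247066    0.105     ] [ 0.62244935 -0.19675111  0.06      ] pump [[ 0.69825951 -0.337561    0.11      ]]
[ 0.62494724 -0.246533  ] [ 0.62257467 -0.19682556] 0.04976403237040814
down t 43.6 [ 0.6256 -0.2469  0.0679] w 0.0879 gf 0.0 F [-0.4 -0.2 -0.1]
grip t 45.0 [ 0.6253 -0.2464  0.0671] w 0.0214 gf 25.0 F [ 3.   0.5 -1.3]
```

```bash
cat > crank.py <<'E'
from h import *
def turn(total,step=np.pi/10,feed=.12,stop=None,R=.05):
    """follow the knob's circle; adapt radially to force; stop when tangential drag < stop"""
    H=np.load('crank.npy')[2:]; q=quat(np.radians(105))
    p=pos()[:2]-H; th=th0=np.arctan2(p[1],p[0]); corr=0; log=[]; low=0
    while th-th0<total-1e-6:
        th+=step; u=np.array([np.cos(th),np.sin(th)]); corr=np.clip(corr,-.004,.004)
        bot.move_straight([*(H+(R+corr)*u),.067],feed=feed)
        o=bot.observe(); F=o['wrist_force']; fr=F[:2]@u; ft=F[:2]@[-u[1],u[0]]
        corr+=.00008*fr; log.append((th-th0,fr,-ft,F[2],corr*1e3,o['width']*1e3,o['time_s']))
        if o['width']<.018 or o['grasp_force']<5: bot.grasp(25); print('regrip')
        if max(abs(fr),abs(ft))>45: print('high force'); break
        if stop and -ft<stop:
            low+=1
            if low>=2: break
        else: low=0
    print(np.round(np.array(log),1)); return th-th0
E
python3 -c "
from crank import *
print(turn(np.pi)); st()"
```

```text
[[ 0.3  1.3 -5.8 -3.3  0.1 21.1 45.2]
 [ 0.6  2.  -3.1 -1.5  0.3 21.3 45.5]
 [ 0.9  3.8 -4.7 -2.   0.6 20.9 45.8]
 [ 1.3  2.4 -6.  -0.6  0.8 21.1 46.1]
 [ 1.6  1.5 -4.8  1.3  0.9 21.2 46.4]
 [ 1.9  2.1 -4.1  2.8  1.  21.2 46.6]
 [ 2.2  1.5 -5.6  4.4  1.2 21.2 46.9]
 [ 2.5  2.1 -5.8  4.3  1.3 21.1 47.2]
 [ 2.8  2.4 -5.   5.1  1.5 21.6 47.5]
 [ 3.1  1.1 -4.8  4.2  1.6 21.4 47.8]]
3.141592653589793
 t 47.8 [ 0.6182 -0.1467  0.0669] w 0.0214 gf 25.0 F [-4.9  0.8  4.2]
```

```bash
python3 - <<'E'
from crank import *
print(turn(np.pi)); p,d=camera('top'); m=camera_model('top'); say('lid',rect(m,mask(p,'blue',(235,350,100,282)),.085)); st()
E
```

```text
[[ 0.3  2.7 -4.8  5.9  0.2 21.3 48.1]
 [ 0.6  0.6 -4.5  2.7  0.3 20.9 48.4]
 [ 0.9 -1.9 -4.9 -0.4  0.1 21.2 48.6]
 [ 1.3 -3.7 -4.5 -4.4 -0.2 20.7 48.9]
 [ 1.6 -3.1 -3.9 -4.2 -0.4 20.8 49.2]
 [ 1.9 -3.6 -5.7 -6.  -0.7 20.9 49.5]
 [ 2.2 -1.4 -5.6 -3.2 -0.8 21.4 49.8]
 [ 2.5  0.6 -4.7 -2.4 -0.8 21.3 50. ]
 [ 2.8  1.4 -4.6 -2.6 -0.7 21.1 50.3]
 [ 3.1  3.4 -5.7 -2.9 -0.4 21.  50.6]]
3.141592653589793
lid [0.5916 0.0236] [0.1881 0.1867] yaw -84.0
 t 50.6 [ 0.6278 -0.2462  0.0672] w 0.0212 gf 25.0 F [ 5.1 -2.  -3.3]
```

The lid moved 63 mm for one turn, as expected. I continue to just short of the drop.

```bash
python3 - <<'E' | awk 'NR%6==0||NR>32'
from crank import *
print(turn(np.pi*3.4)); p,d=camera('top'); m=camera_model('top'); say('lid',rect(m,mask(p,'blue',(200,350,140,282)),.085)); st()
cv2.imwrite('pics/t7.png',p[30:300,200:460])
E
```

```text
[ 1.9  1.  -5.4  4.4  1.2 21.4 52.4]
 [ 3.8 -4.4 -4.6  0.1  1.  21.4 54. ]
 [ 5.7 -1.7 -5.4 -2.3 -0.7 21.4 55.8]
 [ 7.5  2.9 -5.   0.2  0.8 20.8 57.4]
 [ 9.4  0.  -3.9  5.7  1.4 20.8 59.1]
 [10.4 -5.8 -3.3 -2.3  0.4 21.2 60. ]
 [10.7 -4.6 -4.9 -4.9  0.  21.5 60.3]]
10.681415022205297
lid [0.6913 0.0343] [0.1879 0.1734] yaw -83.9
 t 60.3 [ 0.5743 -0.1882  0.0671] w 0.0214 gf 25.0 F [ 3.6 -5.9 -4.3]
```

View pics/t7.png

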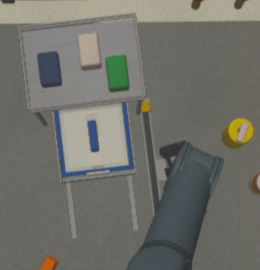

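The basket is mostly under the shelf and the yellow shoe is near the end of its bar, at crop (145,105). From here I take small guarded steps: the guard trips while the brake drags.

```bash
cat > fin.py <<'E'
from h import *
def fine(n,free_needed=2,step=np.pi/20,G=6):
    H=np.load('crank.npy')[2:]; p=pos()[:2]-H; th=th0=np.arctan2(p[1],p[0]); corr=0; free=0
    for i in range(n):
        th+=step; u=np.array([np.cos(th),np.sin(th)]); T=[*(H+(.05+corr)*u),.067]
        hit=bot.move_straight(T,feed=.06,guard=G)
        if hit: bot.move_straight(T,feed=.06)
        o=bot.observe(); F=o['wrist_force']; fr=F[:2]@u; ft=F[:2]@[-u[1],u[0]]; corr=np.clip(corr+.00008*fr,-.003,.003)
        print(round(th-th0,2),hit,'fr %.1f ft %.1f w %.4f t %.1f'%(fr,ft,o['width'],o['time_s']))
        if o['grasp_force']<5: bot.grasp(25)
        free=free+1 if abs(ft)<2.5 and not hit else 0
        if free>=free_needed: print('FREE'); return
E
python3 -c "
from fin import *
fine(16)"
```

```text
0.16 True fr -5.2 ft 0.9 w 0.0213 t 60.8
0.31 True fr -4.3 ft 1.8 w 0.0210 t 61.2
0.47 True fr -2.1 ft -2.5 w 0.0215 t 61.7
0.63 True fr -1.7 ft -1.0 w 0.0212 t 62.1
0.79 True fr -1.6 ft 0.5 w 0.0214 t 62.6
0.94 True fr -0.9 ft 2.8 w 0.0210 t 63.1
1.1 True fr 0.2 ft 5.8 w 0.0212 t 63.5
1.26 True fr -0.5 ft 15.7 w 0.0215 t 64.0
1.41 True fr 1.2 ft 10.4 w 0.0211 t 64.4
1.57 True fr 2.2 ft 2.8 w 0.0211 t 64.9
1.73 True fr 2.7 ft -0.2 w 0.0207 t 65.3
1.88 False fr 2.5 ft 1.0 w 0.0212 t 65.6
2.04 False fr 2.5 ft 0.5 w 0.0213 t 65.9
FREE
```

```bash
python3 - <<'E'
from fin import *
fine(2,3)
bot.ungrasp(); p=pos(); bot.move_straight([p[0],p[1],.2],feed=.15); st()
bot.move_ptp([.4,-.3,.3],quat(best_yaw([.4,-.3,.3],0))); st()
p,_=camera('top'); q,_=camera('side')
x=np.zeros((480,800,3),np.uint8); x[:,:400]=cv2.resize(p[30:270,210:410],(400,480)); x[:420,400:]=cv2.resize(q[110:320,200:400],(400,420)); cv2.imwrite('pics/c8.png',x)
E
```

```text
0.16 True fr 1.8 ft 0.6 w 0.0212 t 66.4
0.31 True fr 0.8 ft -0.2 w 0.0210 t 66.8
 t 68.9 [ 0.651  -0.2373  0.1989] w 0.0883 gf 0.0 F [-0.4  0.4  0.7]
 t 70.2 [ 0.4007 -0.2997  0.2998] w 0.0884 gf 0.0 F [-0.1  0.  -0.2]
```

View pics/c8.png

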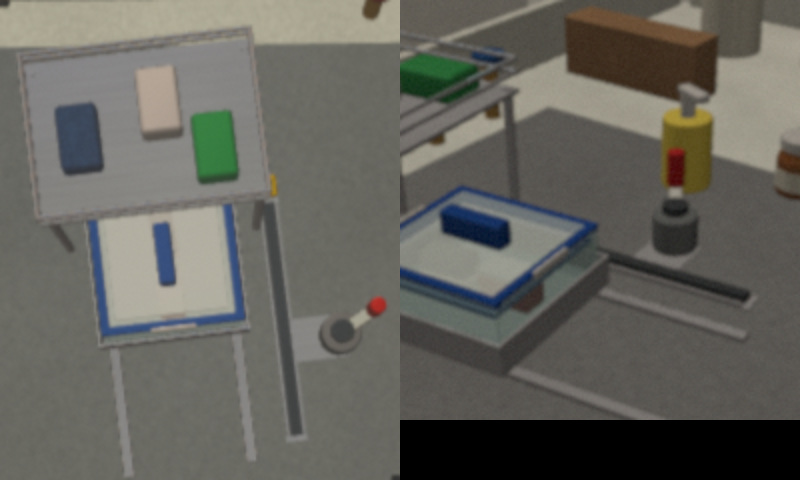

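The lid is still seated, the basket is under the shelf, and the yellow shoe is past the bar's end at crop (273,185). The knob has turned about 19.4 rad from its start. One short re-test will confirm it turns freely.

```bash
python3 - <<'E'
from h import *
H=np.load('crank.npy')[2:]; K=np.array([.651,-.2373]); q=quat(best_yaw([*K,.2],np.radians(105)))
bot.move_ptp([*K,.18],q); bot.move_straight([*K,.067],feed=.15); bot.grasp(25); bot.pause(.3)
v=pos()[:2]-H; R=np.linalg.norm(v); th=np.arctan2(v[1],v[0]); print(R,th)
for i in range(4):
    th+=.12; u=np.array([np.cos(th),np.sin(th)]); hit=bot.move_straight([*(H+R*u),.067],feed=.03,guard=6)
    F=bot.observe()['wrist_force']; print(hit,'fr %.1f ft %.1f'%(F[:2]@u,F[:2]@[-u[1],u[0]]))
    bot.pause(.2)
bot.ungrasp(); p=pos(); bot.move_straight([p[0],p[1],.2],feed=.15); bot.move_ptp([.4,-.3,.3],quat(best_yaw([.4,-.3,.3],0))); st()
E
```

```text
0.0495488474506555 -0.9577254667893947
False fr 1.5 ft 1.2
False fr 3.5 ft -0.1
False fr 4.7 ft 0.7
False fr 6.2 ft 1.2
 t 79.5 [ 0.4008 -0.2996  0.2998] w 0.0878 gf 0.0 F [ 0.2 -0.  -0.2]
```

It turns freely: the guard never tripped and drag stayed around 1 N. The knob is released and the arm is clear.

```bash
python3 -c "
from plant import job
print(job.finish_job())"
```

```text
the job is handed in; nothing more can be done
None
```

The job is handed in and the verdict was not shown: scraper and tablet tin in the box, lid pressed down onto the rim, basket wound home until the crank turned freely, and crank released about half a turn or less past the drop.

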